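Slide the damper tube into the fork leg to its band

ROBOT

A 6-joint arm with a two-finger parallel gripper is mounted at the origin on the work surface. World frame = base frame: x ahead of the robot, y to its left, z up, the work surface at z = 0. Lengths are in m, angles in degrees, forces in N, time in s.
With the tool pointing down it reaches from about 0.4 to 0.825 m from the base axis. Payload 7 kg.
Tool frame: the origin (TCP) lies on the centre line of the jaws, within the pads' length; the fingertips stand 22 mm ahead of it and the grasp point (between the pads) lies 3 mm ahead of it; z points along the fingers, y is the line along which they close (so a half turn about z gives the same grasp; the last joint's range is limited). The gripper opens to 88 mm and grips with 3 to 60 N. Pads are 19 mm wide; open, the fingers measure 130 mm over their backs; the gripper's body (78 mm by 193 mm) begins 47 mm behind the grasp point.
Start: joints at [-52.305, 20.546, 0.682, 0, -70.136, -16.507], TCP at [0.244, -0.629, 0.249] pointing down, gripper open.
Joint ranges: [-176.03, 176.03], [-82.01, 121.73], [-58.28, 71.71], [-173.87, 95.51], [-174.79, -0.11], [-173.66, 173.66]. Speed limits (degrees/s): [136.94, 136.94, 172.46, 180, 180, 180].

INTERFACE

Orientations are given as [roll, pitch, yaw] about the fixed x, y, z axes, in that order (R = Rz(yaw) Ry(pitch) Rx(roll)).
In Python, from plant import get_state, cams, r gives the robot as it stands.
- The arm moves only by the tool apply_moves, never from a script. Its argument "targets" is a list of rows, each an object with "dp": the shift along the world's x, y, z in m, a list of three; "yaw": the turn about the world's z in degrees. In form: [{"dp": [x, y, z], "yaw": yaw}, ...]. A call has 1 to 20 rows; each row is the pose to reach, as a shift and turn from the pose commanded when the call began; what a row does not reach only later rows make up. A row lasts 1/12 s, in which the tool goes at most 41.7 mm and 7.16 degrees, less where a joint would pass 70% of its speed; a pose out of reach is approached as far as the arm can. A call with a gripper value outside its range is refused whole. "grip" is the gripper command: -1 is fully open, 1 is shut, values between are in proportion, set as the call begins (left out, the last holds). The fingers move at their own pace and stop on an object; "squeeze" is the grip in N (left out, the last holds). Time passes only in rows, so rows that repeat a pose let the fingers close. It gives the time, the measured TCP pose, the force, the opening and the grip force at its end, in the units of the state.
- get_state(): the state, without advancing time (a new reading comes with each control period).
- cams.capture(name): name is "side" or "top" or "wrist"; returns a dict with "image" (480x640x3 uint8, red, green, blue), "range_z" (480x640 float32, m along the optical axis (not along the pixel's ray), 0 where there is no reading), "fx", "fy", "cx", "cy" (pixels), "k1" (the pictures are not rectified: a ray, as slopes to the right and down, at radius r is drawn at 1 + k1 r^2 times it, then the intrinsics apply), "R" (3x3) and "t" (3): a world point X has camera coordinates R X + t; the wrist camera has in their place "T_tool_cam" (4x4, takes a point from camera to tool coordinates, whose origin is the TCP and whose axes are the flange's). Camera axes: x right, y down, z forward; pixel columns grow to the right and rows downward; lengths in m; the calibration is good to about 2 mm. A picture is of the moment at which its call begins: read the wrist's pose just before it.
- r.close_job(): hands the job in; it is judged then, once.
The state is a dict: "time_s": time; "joints": joint angles; "qd": joint speeds; "joint_torque": joint torques, N m; "tcp_pos": TCP position; "eef_rot": TCP orientation; "contact_force": force on the tool from outside, world axes, zero at the start; "moment": the same for the moment, N m; "gripper_width": finger opening in m; "gripper_force": force on a finger pad.
Only numpy, scipy, OpenCV 4.12 (cv2) and the standard library are available. Lean on these libraries where they do the work, as an engineer would, in place of code of your own. Each camera call takes 0.05 s, during which the arm holds its last target. There are 200 camera calls.

TASK

Take the gold damper tube from the red rack and slide it, silver tip first, into the open end of the fork leg clamped on the bench, until the mouth of the leg stands at the white band on the tube. Let go of it there and leave everything else where it is; the dark steel shaft on the same rack is not needed.

Things in the scene. Friction and masses are not known exactly. Their poses are not given: they have to be found in the camera images.
- damper_tube: gold tube, 30 mm diameter, 220 mm long, about 0.3 kg: silver tip (last 31 mm, ending in a 6 mm taper) at one end, 20 mm black at the other, white band round the middle. Origin at mid-length on its axis; x along the axis to the silver tip; may be rolled about x. Starts level in a rack row, axis 53 mm above the bench; V rests (14 mm wide) hold it about 60 mm tipward and 85 mm blackward of its middle (+-6 mm).
- tube_tip (a point): end of the silver tip, on the tube's axis, 110 mm from the tube's origin along its x
- tube_band (a point): centre of the 12 mm wide white band, on the tube's axis, at the tube's origin, 110 mm behind the tip
- leg_fixture: fixed fork leg, level silver tube, 44 mm outside, 34 mm bore, in two grey clamps with steel straps (top 130 mm above the bench, none within 20 mm of the mouth). Origin on the bench under the mouth; x points level into the bore, z up. Bore axis 100 mm up; its first 12 mm is a black funnel collar 53 mm outside, 43 narrowing to 34 mm inside; 165 mm deep: it does not stop the tube at the band.
- leg_mouth (a point): centre of the bore at the front face of the collar, 100 mm above the bench; axes as leg_fixture: x into the bore, z up
- rack: fixed red rack, plate 190 x 165 x 10 mm with black V rests up to 50 mm above the bench; origin on the bench between the two rows, which run along its x at y = +50 mm and y = -50 mm. The tube lies in one row and the steel shaft in the other, both with their x along the rack's x
- steel_shaft: dark steel shaft with a red end, 22 mm diameter, 200 mm long, not to be used, in the other row of the rack; origin at mid-length on its axis, about 48 mm above the bench
- seal_ring: black rubber ring, 52 mm outside, 9 mm high, lying on the bench; origin under its centre
- socket: steel socket, 26 mm diameter, 40 mm tall, standing on the bench; origin under its centre
- brass_cup: small brass cup, 56 mm diameter, 50 mm tall; origin under its centre
- screwdriver: red-handled screwdriver lying on the bench, low; x along the tool to its tip
- wrench: steel wrench lying on the bench, low; x along the tool
- spray_can: yellow and red can, 56 mm diameter, 120 mm tall, standing at the far right; origin under its centre
There are look-alikes about, which are no part of the job. Several things have the shape of the damper_tube; the one meant has the colours described above.

How it is judged (in metres and radians):
On the way, in this order (a step that is already met when the one before it is completed fails the run):
1. the tube is lifted clear of the rack (height (world z) of damper_tube above 0.085 m), for 0.1 s.
2. the silver tip has entered the mouth of the leg (x of tube_tip in the frame of leg_mouth between 0.015 and 0.16 m and y of tube_tip in the frame of leg_mouth between -0.006 and 0.006 m and z of tube_tip in the frame of leg_mouth between -0.006 and 0.006 m), for 0.1 s.
At the end, for the whole second after the job is handed in: The tube rests in the bore of the leg, silver tip first, released and at rest, with the centre of the white band within 8 mm of the mouth plane of the leg, the tip within 6 mm of the bore axis and the tube within 0.12 rad of it (x of tube_band in the frame of leg_mouth between -0.008 and 0.008 m and x of tube_tip in the frame of leg_mouth between 0.1 and 0.12 m and y of tube_tip in the frame of leg_mouth between -0.006 and 0.006 m and z of tube_tip in the frame of leg_mouth between -0.006 and 0.006 m and angle between the x axis of damper_tube and the x axis of leg_mouth, either way round below 0.12 rad and linear speed of damper_tube below 0.02 m/s and contact force between damper_tube and the fingers below 0.1 N); the robot touches nothing.
It fails at once if the steel shaft is moved more than 30 mm from its place (distance of steel_shaft from where it was at the start of the episode above 0.03 m).
It fails at once if another bystander (seal ring, socket, cup, screwdriver, wrench or can) is moved more than 30 mm (distance of any of seal_ring, socket, brass_cup, screwdriver, wrench, spray_can from where it was at the start of the episode above 0.03 m).
It also fails if it takes over 45 s, if anything falls off the work surface, if the arm or the gripper's body presses on something with over 40 N, if the wrist force passes 120 N, or if a joint passes its speed limit or range.

## Working session

There is one attempt and no reset: what is moved stays moved. The work goes in short steps, Python scripts to look and compute and a tool call to move; the robot and the scene stay as the last step left them, time stands still between calls to the robot, and variables do not carry over. Pictures are saved under pics/ and viewed, at most 10 in all, crops included, and the job is handed in when it is done.

Besides the shell and the picture viewer there is one more tool, called after ">>>" as name(argument=value, ...), one argument or row to a line, values as JSON. apply_moves: Moves the arm, as the interface text tells. Its arguments: {"type":"object","properties":{"targets":{"type":"array","items":{"type":"object","properties":{"dp":{"type":"array","items":{"type":"number"}},"yaw":{"type":"number"}}}},"grip":{"type":"number"},"squeeze":{"type":"number"}},"required":["targets"]}

```bash
mkdir -p pics; ls; cat > h.py <<'E'
import numpy as np, cv2
from plant import get_state, cams, r
def save(n,im): cv2.imwrite(f'pics/{n}.png',im[:,:,::-1])
E
python3 - <<'E'
from h import *
for n in ('top','side'):
    c=cams.capture(n); save(n,c['image']); np.savez(n+'.npz',**c)
    print(n,c['fx'],c['cx'],c['cy'],c['k1'],c['t'],(-c['R'].T@c['t']))
print(get_state())
E
```

```text
pics
top 487.09771166333917 326.3628155912537 242.5536662428478 -0.13235546475518634 [-0.06052207  0.50809832  1.04403418] [ 0.3252714  -0.0427769   1.11543841]
side 494.96068686330784 325.754102139254 232.22762689600705 -0.03043878207920943 [0.45757391 0.1760938  0.99197695] [0.31457078 0.62635228 0.85622965]
{'time_s': 0.1, 'joints': array([-5.23049909e+01,  2.05879264e+01,  6.38579000e-01, -1.58935910e-02,
       -7.01352401e+01, -1.65069362e+01]), 'qd': array([ 0.06495122, -0.11322316,  0.19147408,  0.13641981,  0.04062975,
       -0.0042748 ]), 'joint_torque': array([-1.15058112e-03, -5.84164917e+01,  2.93750507e+01,  7.01559484e+00,
        1.00993115e-02, -6.34136882e-05]), 'tcp_pos': array([ 0.24378977, -0.6290084 ,  0.24771205]), 'eef_rot': array([ 1.79914653e+02, -9.71000957e-03, -1.58817332e+02]), 'contact_force': array([ 0.19624218, -0.44393438,  0.02145195]), 'moment': array([-0.01426792, -0.02542144, -0.01744843]), 'gripper_force': 0.0, 'gripper_width': 0.08752889060535804}
```

View pics/top.png

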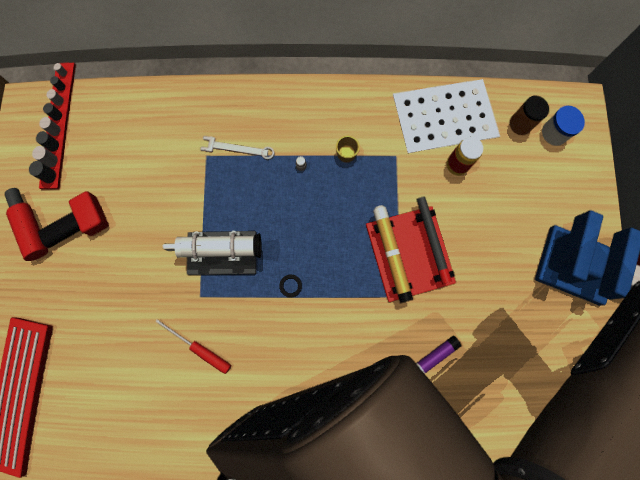

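View pics/side.png

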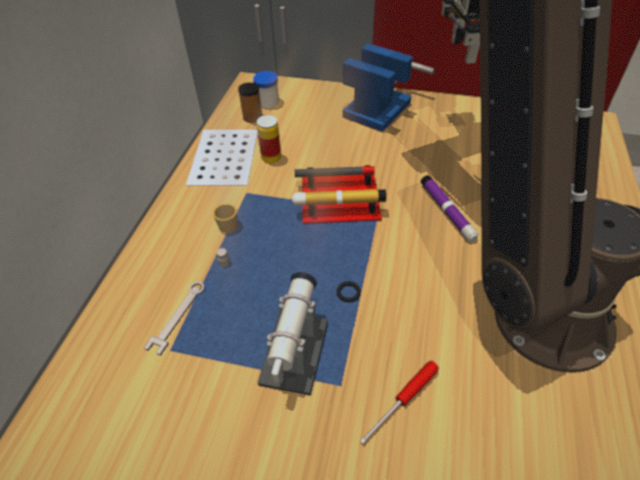

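The top view shows two objects with the tube's shape. One lies in the left rack row, from its silver tip at (380,212) past the white band (393,253) to the black end (405,297). The other is the purple tube at (440,355), off the rack. The gold one fits the description. The leg mouth (black collar) is at about (258,245), and its bore runs left in the image.

```bash
cat >> h.py <<'E'
def und(c,uv):
    K=np.array([[c['fx'],0,c['cx']],[0,c['fy'],c['cy']],[0,0,1.]])
    # forward-model: distorted = x(1+k1 r^2)
    return cv2.undistortPoints(np.float64(uv).reshape(-1,1,2),K,np.array([float(c['k1']),0,0,0])).reshape(-1,2)
def plane(c,uv,z):
    d=np.c_[und(c,uv),np.ones(len(und(c,uv)))]@c['R']; o=-c['R'].T@c['t']
    return o+d*((z-o[2])/d[:,2])[:,None]
def cloud(c,mask):
    v,u=np.nonzero(mask&(c['range_z']>0)); p=und(c,np.c_[u,v]); z=c['range_z'][v,u][:,None]
    return (np.c_[p,np.ones(len(p))]*z-c['t'])@c['R']
E
python3 - <<'E'
from h import *
c=dict(np.load('top.npz')); im=c['image']
save('crop',cv2.resize(np.hstack([im[195:310,345:465],im[195:310,155:275]]),None,fx=3.3,fy=3.3,interpolation=cv2.INTER_CUBIC))
hsv=cv2.cvtColor(im,cv2.COLOR_RGB2HSV)
print(plane(c,[[380,212],[393,253],[405,297]],.053).round(3))
print(plane(c,[[180,246],[260,245]],.1).round(3))
for box,n in (((195,310,365,415),'rack'),((220,275,160,265),'leg')):
    m=np.zeros(im.shape[:2],bool); m[box[0]:box[1],box[2]:box[3]]=1
    P=cloud(c,m); print(n,len(P),np.percentile(P[:,2],[1,25,50,75,99]).round(3))
    if n=='leg':
        for lo in np.arange(-.12,.4,.0): pass
# gold mask
h,s,v=hsv[...,0],hsv[...,1],hsv[...,2]
m=np.zeros(im.shape[:2],bool); m[200:305,360:418]=1
gold=m&(h>15)&(h<35)&(s>120)&(v>100)
P=cloud(c,gold); print('gold',len(P),P.mean(0).round(3),np.percentile(P[:,2],[5,50,95]).round(3))
m[:]=0;m[225:270,175:265]=1
P=cloud(c,m);Q=P[(P[:,2]>.09)]
print('leg top',len(Q),Q.min(0).round(3),Q.max(0).round(3))
E
```

```text
[[ 0.576 -0.182  0.053]
 [ 0.483 -0.209  0.053]
 [ 0.386 -0.233  0.053]]
[[0.491 0.251 0.1  ]
 [0.493 0.08  0.1  ]]
rack 5725 [-0.004  0.001  0.009  0.016  0.07 ]
leg 5758 [-0.004  0.001  0.014  0.114  0.128]Traceback (most recent call last):
  File "<stdin>", line 11, in <module>
ZeroDivisionError: float division by zero
```

View pics/crop.png

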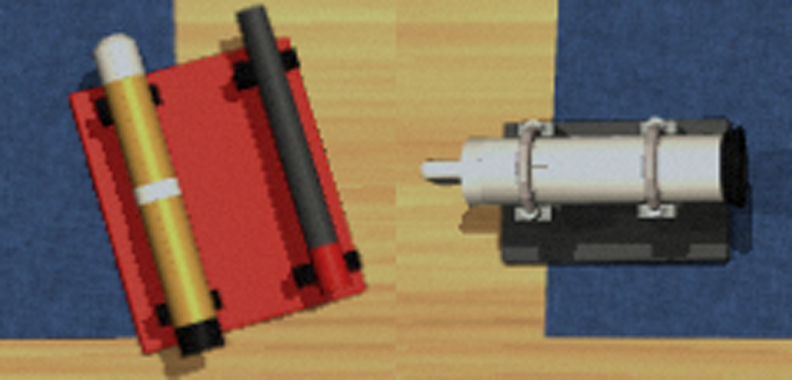

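The enlarged crop confirms it: gold tube with its silver tip up, white band and black end. The dark shaft is in the other row. The leg's mouth faces right (world -y).

```bash
python3 - <<'E'
from h import *
for n in ('top','side'):
    c=dict(np.load(n+'.npz')); im=c['image']
    H=cv2.cvtColor(im,cv2.COLOR_RGB2HSV); h,s,v=[H[...,i].astype(int) for i in range(3)]
    def box(x0,x1,y0,y1):
        m=np.zeros(im.shape[:2],bool); m[y0:y1,x0:x1]=1; return m
    def big(m):
        k,l,st,ce=cv2.connectedComponentsWithStats(m.astype(np.uint8)); i=1+st[1:,4].argmax(); return l==i
    # all tube-like points by height window in cloud
    B=box(360,418,198,305) if n=='top' else box(288,392,180,215)
    gold=B&(h>14)&(h<35)&(s>120)&(v>100)
    P=cloud(c,gold); P=P[P[:,2]>.03]
    print(n,'gold cloud',len(P),np.median(P,0).round(4),'ztop',np.percentile(P[:,2],[50,95]).round(4))
    v_,u_=np.nonzero(gold); 
    if n=='top':
        W=plane(c,np.c_[u_,v_],.06); mu=W.mean(0); d=np.linalg.svd(W[:,:2]-mu[:2],full_matrices=0)[2][0]; d*=np.sign(d[0]); t=(W[:,:2]-mu[:2])@d
        print(' axis pt',mu.round(4),'yaw',np.degrees(np.arctan2(d[1],d[0])).round(2),'ext',np.percentile(t,[.5,99.5]).round(4))
        wb=box(380,406,243,264)&(s<60)&(v>150); v2,u2=np.nonzero(big(wb)); print(' band px',u2.mean(),v2.mean(),plane(c,[[u2.mean(),v2.mean()]],.066).round(4))
    B=box(160,270,225,272) if n=='top' else box(262,325,265,382)
    P=cloud(c,B); Q=P[(P[:,2]>.105)&(P[:,2]<.14)]
    ys=np.arange(.05,.27,.02)
    for y in ys:
        q=Q[(abs(Q[:,1]-y)<.01)]
        if len(q)>8: 
            a=np.array([q[:,0],np.ones(len(q))]).T  # circle fit radius free in x-z
            x,z=q[:,0],q[:,2]; A=np.c_[2*x,2*z,np.ones(len(x))]; sol=np.linalg.lstsq(A,x*x+z*z,rcond=None)[0]
            print(' leg y',y.round(2),len(q),'xmed',((q[:,0].min()+q[:,0].max())/2).round(4),'fit',sol[:2].round(4))
    print(' leg min y',np.percentile(Q[:,1],[0,1,2,5]).round(4))
E
```

```text
top gold cloud 847 [ 0.4701 -0.2075  0.066 ] ztop [0.066  0.0704]
 axis pt [ 0.4654 -0.2082  0.06  ] yaw -4.65 ext [-0.0996  0.1345]
 band px 392.53968253968253 252.26984126984127 [[ 0.4826 -0.2056  0.066 ]]
 leg y 0.09 190 xmed 0.4929 fit [0.4923 0.1038]
 leg y 0.11 187 xmed 0.4908 fit [0.4918 0.1031]
 leg y 0.13 241 xmed 0.4908 fit [0.4911 0.1065]
 leg y 0.15 178 xmed 0.4957 fit [0.4918 0.1017]
 leg y 0.17 192 xmed 0.4899 fit [0.4907 0.1024]
 leg y 0.19 186 xmed 0.4901 fit [0.4904 0.1022]
 leg y 0.21 244 xmed 0.4898 fit [0.4895 0.105 ]
 leg y 0.23 175 xmed 0.4899 fit [0.4895 0.1009]
 leg y 0.25 164 xmed 0.4886 fit [0.4894 0.1031]
 leg y 0.27 61 xmed 0.4891 fit [0.4887 0.1115]
 leg min y [0.0804 0.0818 0.0835 0.0893]
side gold cloud 716 [ 0.4664 -0.2021  0.0649] ztop [0.0649 0.0696]
 leg y 0.09 237 xmed 0.4931 fit [0.493  0.1031]
 leg y 0.11 197 xmed 0.4923 fit [0.4926 0.1021]
 leg y 0.13 240 xmed 0.4921 fit [0.4917 0.1031]
 leg y 0.15 254 xmed 0.4914 fit [0.4924 0.1009]
 leg y 0.17 227 xmed 0.4911 fit [0.4914 0.1011]
 leg y 0.19 237 xmed 0.4907 fit [0.491  0.1017]
 leg y 0.21 281 xmed 0.4905 fit [0.4905 0.1037]
 leg y 0.23 303 xmed 0.4902 fit [0.4908 0.1009]
 leg y 0.25 314 xmed 0.4896 fit [0.4896 0.1072]
 leg y 0.27 93 xmed 0.4898 fit [0.4894 0.1123]
 leg min y [0.0803 0.0827 0.0846 0.0896]
```

>>> apply_moves(
  targets=[
    {"dp":[0.21,0.416,0],"yaw":-6},
    {"dp":[0.21,0.416,0],"yaw":-6},
    {"dp":[0.21,0.416,0],"yaw":-6},
    {"dp":[0.21,0.416,0],"yaw":-6},
    {"dp":[0.21,0.416,0],"yaw":-6},
    {"dp":[0.21,0.416,0],"yaw":-6},
    {"dp":[0.21,0.416,0],"yaw":-6},
    {"dp":[0.21,0.416,0],"yaw":-6},
    {"dp":[0.21,0.416,0],"yaw":-6},
    {"dp":[0.21,0.416,0],"yaw":-6},
    {"dp":[0.21,0.416,0],"yaw":-6},
    {"dp":[0.21,0.416,0],"yaw":-6},
    {"dp":[0.21,0.416,0],"yaw":-6},
    {"dp":[0.21,0.416,0],"yaw":-6},
    {"dp":[0.21,0.416,0],"yaw":-6},
    {"dp":[0.21,0.416,0],"yaw":-6},
  ],
  grip=-1,
)

```text
time_s: 1.43
tcp_pos: [0.4534, -0.2142, 0.2484]
eef_rot: [180.0, -0.0, -164.9]
contact_force: [0.3, 0.6, -0.2]
gripper_width: 0.0873
gripper_force: 0.0
```

```bash
cat >> h.py <<'E'
from scipy.spatial.transform import Rotation as Ro
def wrist():
    s=get_state(); c=cams.capture('wrist')
    Rt=Ro.from_euler('xyz',s['eef_rot'],degrees=True).as_matrix()
    T=np.eye(4);T[:3,:3]=Rt;T[:3,3]=s['tcp_pos'];M=np.linalg.inv(T@c['T_tool_cam'])
    c['R']=M[:3,:3];c['t']=M[:3,3];return s,c
E
python3 - <<'E'
from h import *
s,c=wrist(); save('w1',c['image']); np.savez('w1.npz',**c)
print(s['tcp_pos'],s['eef_rot'],c['T_tool_cam'].round(3))
E
```

```text
[ 0.45335808 -0.21424339  0.24839019] [ 1.79991407e+02 -2.67226762e-02 -1.64896062e+02] [[ 0.001 -0.951 -0.308  0.084]
 [ 1.     0.     0.001  0.001]
 [-0.001 -0.308  0.951 -0.138]
 [ 0.     0.     0.     1.   ]]
```

View pics/w1.png

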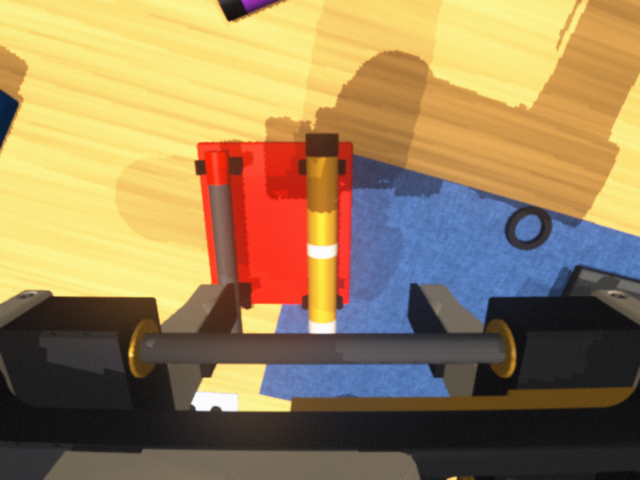

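The wrist view shows the gold tube upright in the picture, with its black end at (322,145), band at (321,251) and silver tip at about (322,328). It lies between the open fingers.

```bash
python3 - <<'E'
from h import *
c=dict(np.load('w1.npz')); im=c['image']
H=cv2.cvtColor(im,cv2.COLOR_RGB2HSV); h,s,v=[H[...,i].astype(int) for i in range(3)]
pts=[]
for row in list(range(215,240,4))+list(range(262,290,4)):
    u=np.nonzero((h[row]>14)&(h[row]<36)&(s[row]>110))[0]; u=u[(u>295)&(u<350)]; pts.append([(u.min()+u.max())/2,row]); print(row,u.min(),u.max(),end=' ')
W=plane(c,pts,.053); k=np.polyfit(W[:,0],W[:,1],1); print('\nyaw',np.degrees(np.arctan(k[0])).round(2))
m=np.zeros(im.shape[:2],bool); m[238:266,305:340]=1; m&=(s<90)&(v>150); vv,uu=np.nonzero(m); print('band rows',vv.min(),vv.max())
a,b=plane(c,[[uu.mean(),vv.min()],[uu.mean(),vv.max()+1]],.067)
print('band',((a+b)/2).round(4),'width',np.linalg.norm(a-b).round(4))
x=(a+b)[0]/2; print('axis y at band x',np.polyval(k,x).round(4), 'at grasp x', (x-.029).round(4),np.polyval(k,x-.029).round(4))
col=im[120:165,322].astype(int).sum(1); print(col)
E
```

```text
215 308 335 219 308 335 223 308 335 227 308 335 231 308 335 235 308 335 239 308 335 262 309 335 266 309 335 270 309 335 274 309 335 278 309 335 282 309 335 286 309 335 
yaw 15.65
band rows 244 258
band [ 0.4845 -0.2043  0.067 ] width 0.0156
axis y at band x -0.2044 at grasp x 0.4555 -0.2125
[369 357 358 366 369 364 374 369 377 372 376 361 331 250 186 166 163 158
 149 149 159 144 158 152 141 158 141 144 145 132 149 148 138 134 143 158
 220 340 408 427 436 422 432 428 432]
```

>>> apply_moves(
  targets=[
    {"dp":[0.002,0.002,-0.04],"yaw":0.5},
    {"dp":[0.002,0.002,-0.08],"yaw":0.5},
    {"dp":[0.002,0.002,-0.12],"yaw":0.5},
    {"dp":[0.002,0.002,-0.15],"yaw":0.5},
    {"dp":[0.002,0.002,-0.175],"yaw":0.5},
    {"dp":[0.002,0.002,-0.192],"yaw":0.5},
    {"dp":[0.002,0.002,-0.192],"yaw":0.5},
    {"dp":[0.002,0.002,-0.192],"yaw":0.5},
  ],
)

```text
time_s: 2.15
tcp_pos: [0.4552, -0.2121, 0.0561]
eef_rot: [180.0, -0.1, -164.4]
contact_force: [-0.0, 0.3, 0.3]
gripper_width: 0.0878
gripper_force: 0.0
```

>>> apply_moves(
  targets=[
    {"dp":[0,0,0]},
    {"dp":[0,0,0]},
    {"dp":[0,0,0]},
    {"dp":[0,0,0]},
    {"dp":[0,0,0]},
    {"dp":[0,0,0]},
    {"dp":[0,0,0]},
    {"dp":[0,0,0]},
    {"dp":[0,0,0]},
    {"dp":[0,0,0]},
    {"dp":[0,0,0]},
    {"dp":[0,0,0]},
  ],
  grip=1,
  squeeze=40,
)

```text
$.targets[0]: bad value
```

Each row needs a yaw value, so I'll add it.

>>> apply_moves(
  targets=[
    {"dp":[0,0,0],"yaw":0},
    {"dp":[0,0,0],"yaw":0},
    {"dp":[0,0,0],"yaw":0},
    {"dp":[0,0,0],"yaw":0},
    {"dp":[0,0,0],"yaw":0},
    {"dp":[0,0,0],"yaw":0},
    {"dp":[0,0,0],"yaw":0},
    {"dp":[0,0,0],"yaw":0},
    {"dp":[0,0,0],"yaw":0},
    {"dp":[0,0,0],"yaw":0},
    {"dp":[0,0,0],"yaw":0},
    {"dp":[0,0,0],"yaw":0},
  ],
  grip=1,
  squeeze=40,
)

```text
time_s: 3.15
tcp_pos: [0.4566, -0.2128, 0.0575]
eef_rot: [-179.9, 0.0, -164.3]
contact_force: [-1.1, -10.5, 4.7]
gripper_width: 0.029
gripper_force: 40.0
```

>>> apply_moves(
  targets=[
    {"dp":[0,0,0.02],"yaw":0},
    {"dp":[0,0,0.05],"yaw":0},
    {"dp":[0,0,0.085],"yaw":0},
    {"dp":[0,0,0.1],"yaw":0},
    {"dp":[0,0,0.1],"yaw":0},
    {"dp":[0.004,0.01,0.1],"yaw":6},
    {"dp":[0.008,0.02,0.1],"yaw":12},
    {"dp":[0.012,0.03,0.1],"yaw":18},
    {"dp":[0.016,0.04,0.1],"yaw":24},
    {"dp":[0.02,0.05,0.1],"yaw":30},
    {"dp":[0.024,0.06,0.1],"yaw":36},
    {"dp":[0.028,0.07,0.1],"yaw":42},
    {"dp":[0.032,0.08,0.1],"yaw":48},
    {"dp":[0.036,0.09,0.1],"yaw":54},
    {"dp":[0.04,0.1,0.1],"yaw":60},
    {"dp":[0.04,0.11,0.1],"yaw":66},
    {"dp":[0.04,0.119,0.1],"yaw":72},
    {"dp":[0.04,0.119,0.1],"yaw":75.5},
    {"dp":[0.04,0.119,0.1],"yaw":75.5},
    {"dp":[0.04,0.119,0.1],"yaw":75.5},
  ],
)

```text
time_s: 4.82
tcp_pos: [0.4951, -0.0923, 0.1553]
eef_rot: [179.9, -0.0, -88.9]
contact_force: [0.1, 0.4, -3.5]
gripper_width: 0.0295
gripper_force: 40.0
```

>>> apply_moves(
  targets=[
    {"dp":[0,0,-0.02],"yaw":0},
    {"dp":[0,0,-0.04],"yaw":0},
    {"dp":[0,0,-0.053],"yaw":0},
    {"dp":[0,0,-0.053],"yaw":0},
    {"dp":[0,0,-0.053],"yaw":0},
    {"dp":[0,0,-0.053],"yaw":0},
  ],
)

```text
time_s: 5.32
tcp_pos: [0.4964, -0.0925, 0.1041]
eef_rot: [-180.0, -0.0, -88.9]
contact_force: [0.4, 0.2, -3.0]
gripper_width: 0.0292
gripper_force: 40.0
```

```bash
python3 - <<'E'
from h import *
S=[]
for n in ('top','side'):
    c=cams.capture(n); np.savez(n+'2.npz',**c); im=c['image']
    y,x=(170,200) if n=='top' else (150,230)
    S.append(cv2.resize(im[y:y+130,x:x+200] if n=='top' else im[y:y+195,x:x+200],(400 ,260) if n=='top' else (400,390),interpolation=cv2.INTER_CUBIC))
S[0]=cv2.copyMakeBorder(S[0],0,130,0,0,cv2.BORDER_CONSTANT)
save('pre',np.hstack(S))
s=get_state();print(s['tcp_pos'],s['eef_rot'],s['contact_force'],s['moment'])
E
```

```text
[ 0.4966681  -0.09237671  0.10451912] [-1.79902689e+02  6.60297875e-03 -8.88424886e+01] [ 0.03903971  0.80331995 -3.27471823] [-0.06798801  0.07225025  0.02048316]
```

View pics/pre.png

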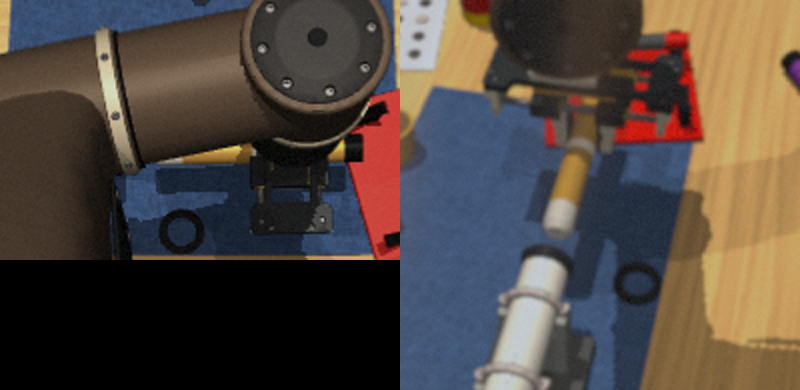

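The top view is hidden by the arm. The side view shows the tube held in front of the mouth, with the tip near full-frame pixel (310,266) and the collar near (303,278). I'll fit the tube's axis from the side view's range.

```bash
cat > fit.py <<'E'
from h import *
from scipy.optimize import least_squares
def fit(c,ylo,yhi,R):
    m=np.zeros(c['image'].shape[:2],bool); m[150:385,255:345]=1
    P=cloud(c,m); Q=P[(P[:,1]>ylo)&(P[:,1]<yhi)&(abs(P[:,0]-.493)<.03)&(P[:,2]>.08)&(P[:,2]<.14)]
    f=lambda p:np.hypot(Q[:,0]-p[0]-p[1]*(Q[:,1]-yhi),Q[:,2]-p[2]-p[3]*(Q[:,1]-yhi))-R
    p=least_squares(f,[.493,0,.1,0],loss='soft_l1',f_scale=.002).x
    return len(Q),p.round(4),Q
if __name__=='__main__':
    c=dict(np.load('side2.npz'))
    n,p,Q=fit(c,-.06,.042,.015); print('tube at y=.042',n,p,'tip y',np.sort(Q[:,1])[-5:].round(4))
    for lo,hi in ((.1,.118),(.095,.25)):
        n,p,_=fit(c,lo,hi,.022); print('leg',lo,n,p,'at mouth x,z',(p[0]-p[1]*(hi-.08)).round(4),(p[2]-p[3]*(hi-.08)).round(4))
    # band in side view
    im=c['image'];H=cv2.cvtColor(im,cv2.COLOR_RGB2HSV)
    m=np.zeros(im.shape[:2],bool); m[195:285,285:345]=1; m&=(H[...,1]<60)&(H[...,2]>110)
    P=cloud(c,m);P=P[(P[:,2]>.08)&(P[:,1]<.06)]
    print(np.histogram(P[:,1],np.arange(-.1,.07,.005)))
E
python3 fit.py
```

```text
tube at y=.042 600 [ 0.4944 -0.0155  0.0995 -0.0082] tip y [0.0417 0.0418 0.0419 0.0419 0.0419]
leg 0.1 181 [ 0.4928 -0.013   0.0994 -0.0493] at mouth x,z 0.4933 0.1013
leg 0.095 2107 [ 0.4905 -0.0172  0.1009  0.0038] at mouth x,z 0.4934 0.1003
(array([ 0,  0,  0,  0,  0,  6, 19, 21,  1,  0,  0,  0,  1,  0,  0,  0,  0,
        0,  0,  0,  0,  0,  1, 29, 28, 26, 28, 36, 42, 13,  0,  0,  0]), array([-1.00000000e-01, -9.50000000e-02, -9.00000000e-02, -8.50000000e-02,
       -8.00000000e-02, -7.50000000e-02, -7.00000000e-02, -6.50000000e-02,
       -6.00000000e-02, -5.50000000e-02, -5.00000000e-02, -4.50000000e-02,
       -4.00000000e-02, -3.50000000e-02, -3.00000000e-02, -2.50000000e-02,
       -2.00000000e-02, -1.50000000e-02, -1.00000000e-02, -5.00000000e-03,
        8.32667268e-17,  5.00000000e-03,  1.00000000e-02,  1.50000000e-02,
        2.00000000e-02,  2.50000000e-02,  3.00000000e-02,  3.50000000e-02,
        4.00000000e-02,  4.50000000e-02,  5.00000000e-02,  5.50000000e-02,
        6.00000000e-02,  6.50000000e-02]))
```

>>> apply_moves(
  targets=[
    {"dp":[0,0.012,0.001],"yaw":0},
    {"dp":[-0.001,0.024,0.001],"yaw":0},
    {"dp":[-0.001,0.034,0.001],"yaw":0},
    {"dp":[-0.001,0.042,0.001],"yaw":0},
    {"dp":[-0.001,0.05,0.001],"yaw":0},
    {"dp":[-0.001,0.056,0.001],"yaw":0},
    {"dp":[-0.0015,0.063,0.001],"yaw":0},
    {"dp":[-0.0015,0.07,0.001],"yaw":0},
    {"dp":[-0.0015,0.07,0.001],"yaw":0},
    {"dp":[-0.0015,0.07,0.001],"yaw":0},
  ],
)

```text
time_s: 6.25
tcp_pos: [0.4944, -0.022, 0.1045]
eef_rot: [180.0, -0.0, -88.8]
contact_force: [-0.1, 0.1, -4.2]
gripper_width: 0.0292
gripper_force: 40.0
```

>>> apply_moves(
  targets=[
    {"dp":[0,0.008,0],"yaw":0},
    {"dp":[0,0.016,0],"yaw":0},
    {"dp":[-0.0005,0.024,0],"yaw":0},
    {"dp":[-0.0005,0.032,0],"yaw":0},
    {"dp":[-0.0005,0.04,0],"yaw":0},
    {"dp":[-0.001,0.048,0],"yaw":0},
    {"dp":[-0.001,0.056,0],"yaw":0},
    {"dp":[-0.001,0.063,0],"yaw":0},
    {"dp":[-0.001,0.07,0],"yaw":0},
    {"dp":[-0.001,0.07,0],"yaw":0},
    {"dp":[-0.001,0.07,0],"yaw":0},
  ],
)

```text
time_s: 7.17
tcp_pos: [0.4934, 0.0481, 0.1045]
eef_rot: [180.0, -0.0, -88.8]
contact_force: [0.3, -0.9, -3.7]
gripper_width: 0.0288
gripper_force: 40.0
```

```bash
python3 - <<'E'
from h import *
s,c=wrist(); np.savez('w2.npz',**c); d=cams.capture('side'); np.savez('side3.npz',**d)
print(s['tcp_pos'],s['contact_force'])
save('ins',np.hstack([cv2.resize(c['image'][200:440,200:440],(390,390)),cv2.resize(d['image'][220:320,260:360],(390,390),interpolation=cv2.INTER_CUBIC)]))
E
```

```text
[0.49342988 0.0480604  0.1045417 ] [ 0.34954285 -0.93096564 -3.74032409]
```

View pics/ins.png

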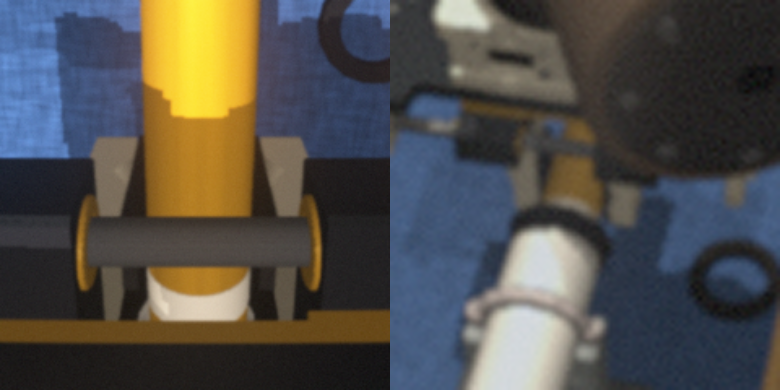

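The wrist crop shows the white band just beyond the fingers, with its near edge at about full-frame row 381. The side crop shows gold running straight into the collar. Next I'll measure the band's near edge.

```bash
python3 - <<'E'
from h import *
c=dict(np.load('w2.npz')); im=c['image']
for r in range(372,402,2): print(r,im[r,322],end=' ')
print(plane(c,[[322,r] for r in (376,380,384,396)],.1155).round(4))
d=dict(np.load('side3.npz')); m=np.zeros(im.shape[:2],bool); m[262:300,280:325]=1
P=cloud(d,m); Q=P[(P[:,2]>.105)&(P[:,2]<.14)]
D=d['image']
v,u=np.nonzero(m&(d['range_z']>0)); dark=D[v,u].max(1)<70
q=P[dark&(P[:,2]>.105)]; print('collar y',len(q),np.percentile(q[:,1],[2,10,50,90,98]).round(4))
E
```

```text
372 [175 122  33] 374 [176 125  40] 376 [175 124  40] 378 [174 123  37] 380 [174 125  41] 382 [196 172 136] 384 [221 206 182] 386 [224 209 185] 388 [223 208 185] 390 [226 208 185] 392 [224 211 188] 394 [224 207 186] 396 [212 197 173] 398 [123  97  55] 400 [108  77  32] [[0.4928 0.0703 0.1155]
 [0.4927 0.0725 0.1155]
 [0.4927 0.0747 0.1155]
 [0.4925 0.0814 0.1155]]
collar y 223 [0.0535 0.0803 0.0856 0.0905 0.2907]
```

>>> apply_moves(
  targets=[
    {"dp":[0,0.002,0],"yaw":0},
    {"dp":[0,0.002,0],"yaw":0},
    {"dp":[0,0.002,-0.001],"yaw":0},
    {"dp":[0,0.002,-0.001],"yaw":0},
  ],
)

```text
time_s: 7.6
tcp_pos: [0.4934, 0.0494, 0.1034]
eef_rot: [180.0, -0.0, -88.8]
contact_force: [0.1, -1.4, -3.4]
gripper_width: 0.0286
gripper_force: 40.0
```

>>> apply_moves(
  targets=[
    {"dp":[0,0,0],"yaw":0},
    {"dp":[0,0,0],"yaw":0},
    {"dp":[0,0,0],"yaw":0},
    {"dp":[0,0,0],"yaw":0},
    {"dp":[0,0,0],"yaw":0},
    {"dp":[0,0,0],"yaw":0},
    {"dp":[0,0,0],"yaw":0},
    {"dp":[0,0,0],"yaw":0},
    {"dp":[0,0,0],"yaw":0},
    {"dp":[0,0,0],"yaw":0},
    {"dp":[0,0,0],"yaw":0},
    {"dp":[0,0,0],"yaw":0},
  ],
  grip=-1,
)

```text
time_s: 8.6
tcp_pos: [0.4934, 0.0496, 0.1036]
eef_rot: [-180.0, -0.0, -88.8]
contact_force: [-0.0, 0.2, 0.1]
gripper_width: 0.0873
gripper_force: 0.0
```

>>> apply_moves(
  targets=[
    {"dp":[0,0,0.015],"yaw":0},
    {"dp":[0,0,0.03],"yaw":0},
    {"dp":[0,0,0.05],"yaw":0},
    {"dp":[0,0,0.08],"yaw":0},
    {"dp":[0,0,0.11],"yaw":0},
    {"dp":[0,-0.02,0.14],"yaw":0},
    {"dp":[0,-0.05,0.14],"yaw":0},
    {"dp":[0,-0.08,0.14],"yaw":0},
    {"dp":[0,-0.11,0.14],"yaw":0},
    {"dp":[0,-0.14,0.14],"yaw":0},
    {"dp":[0,-0.17,0.14],"yaw":0},
    {"dp":[0,-0.2,0.14],"yaw":0},
    {"dp":[0,-0.2,0.14],"yaw":0},
    {"dp":[0,-0.2,0.14],"yaw":0},
  ],
)

```text
time_s: 9.77
tcp_pos: [0.4931, -0.1517, 0.2433]
eef_rot: [180.0, 0.0, -89.0]
contact_force: [0.8, -0.2, 0.2]
gripper_width: 0.0873
gripper_force: 0.0
```

```bash
python3 - <<'E'
from h import *
from fit import fit
d=cams.capture('side'); np.savez('side4.npz',**d)
im=d['image']; save('end',cv2.resize(im[200:320,250:370],(600,600),interpolation=cv2.INTER_CUBIC))
print('tube at y=.07',fit(d,-.02,.07,.015)[:2])
H=cv2.cvtColor(im,cv2.COLOR_RGB2HSV); m=np.zeros(im.shape[:2],bool); m[215:290,290:345]=1
g=m&(H[...,0]>12)&(H[...,0]<36)&(H[...,1]>110)
P=cloud(d,g);P=P[P[:,2]>.08];print('gold y',np.percentile(P[:,1],[2,50,98]).round(4))
print(get_state()['tcp_pos'],get_state()['gripper_width'])
E
```

```text
tube at y=.07 (505, array([ 0.4936, -0.022 ,  0.0968,  0.0503]))
gold y [-0.0161  0.027   0.0665]
[ 0.49318752 -0.15087283  0.24335703] 0.08753542622252075
```

View pics/end.png

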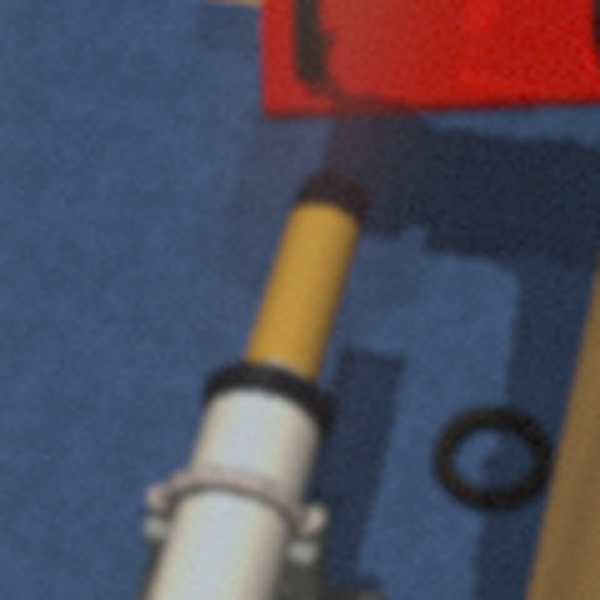

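Released: the band is almost inside, with only a white sliver showing at (270,362) in the crop. The side range puts the band a few mm short of the mouth, so I'll check against the top and wrist views.

```bash
python3 - <<'E'
from h import *
c=cams.capture('top'); s,w=wrist()
a=c['image'][205:285,215:365]; b=w['image']
save('chk',np.vstack([cv2.resize(a,(560,298),interpolation=cv2.INTER_CUBIC),cv2.resize(b[120:330,120:515],(560,298))]))
np.savez('top5.npz',**c);np.savez('w5.npz',**w)
# project expected points for orientation: band centre top, mouth top
d=dict(np.load('side4.npz')); im=d['image'];
# side: pixel line along tube top from axis fit
for y in np.arange(-.04,.1,.004):
    X=np.array([.4936-.022*(y-.07)+.003,y,.0968+.05*(y-.07)+.0147]); q=d['R']@X+d['t']; p=q[:2]/q[2]; p=p*(1+d['k1']*(p@p)); u,v=d['fx']*p[0]+d['cx'],d['fy']*p[1]+d['cy']
    print(round(y,3),round(u),round(v),im[int(round(v)),int(round(u))])
E
```

```text
-0.04 315 232 [64 59 71]
-0.036 315 233 [60 53 62]
-0.032 314 235 [57 45 48]
-0.028 314 236 [55 46 46]
-0.024 313 238 [52 43 43]
-0.02 313 239 [59 48 46]
-0.016 313 240 [94 73 52]
-0.012 312 242 [178 138  66]
-0.008 312 243 [184 144  62]
-0.004 311 245 [184 141  63]
-0.0 311 246 [184 142  65]
0.004 310 247 [185 141  65]
0.008 310 249 [183 143  61]
0.012 309 250 [184 143  63]
0.016 309 252 [185 143  63]
0.02 309 253 [185 144  67]
0.024 308 255 [186 144  65]
0.028 308 256 [185 144  63]
0.032 307 257 [184 142  62]
0.036 307 259 [187 145  66]
0.04 306 260 [185 142  63]
0.044 306 262 [184 143  60]
0.048 305 263 [187 145  68]
0.052 305 265 [183 142  58]
0.056 304 267 [187 145  64]
0.06 304 268 [186 144  63]
0.064 303 270 [183 143  69]
0.068 303 271 [168 137  87]
0.072 302 273 [75 68 64]
0.076 302 274 [56 56 56]
0.08 301 276 [52 50 52]
0.084 301 277 [80 80 83]
0.088 301 279 [172 177 182]
0.092 300 281 [188 193 198]
0.096 299 282 [187 192 197]
```

View pics/chk.png

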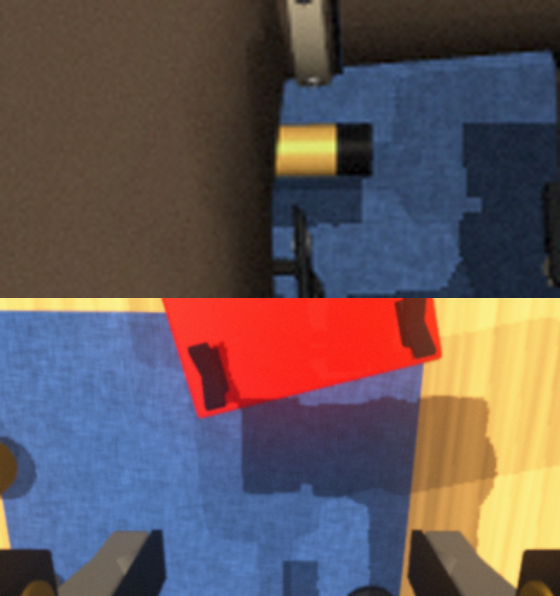

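The top crop shows the gold/black boundary at about full-frame pixel (305,245) and the tube's end at (314.6,245). I'll compare both against the collar's front edge in the first top image.

```bash
python3 - <<'E'
from h import *
c=dict(np.load('top5.npz')); im=c['image'].astype(int)
row=im[243:248,290:322].mean(0); print([(290+i,*r.round().astype(int)) for i,r in enumerate(row)][10:32])
print(plane(c,[[305.3,245],[314.6,245]],.107).round(4))
a=dict(np.load('top.npz')); r=a['image'][243:248,248:270].astype(int).mean(0).mean(1).round(); print(list(zip(range(248,270),r)))
print(plane(a,[[254,245],[262,245]],.1265).round(4),plane(a,[[262,245]],.1).round(4))
E
```

```text
[(300, np.int64(221), np.int64(207), np.int64(100)), (301, np.int64(220), np.int64(206), np.int64(99)), (302, np.int64(220), np.int64(206), np.int64(99)), (303, np.int64(220), np.int64(206), np.int64(98)), (304, np.int64(210), np.int64(196), np.int64(94)), (305, np.int64(73), np.int64(68), np.int64(45)), (306, np.int64(34), np.int64(32), np.int64(32)), (307, np.int64(30), np.int64(28), np.int64(28)), (308, np.int64(30), np.int64(28), np.int64(28)), (309, np.int64(30), np.int64(29), np.int64(26)), (310, np.int64(29), np.int64(28), np.int64(27)), (311, np.int64(29), np.int64(28), np.int64(27)), (312, np.int64(28), np.int64(28), np.int64(25)), (313, np.int64(32), np.int64(30), np.int64(30)), (314, np.int64(34), np.int64(39), np.int64(49)), (315, np.int64(52), np.int64(73), np.int64(106)), (316, np.int64(52), np.int64(72), np.int64(105)), (317, np.int64(51), np.int64(70), np.int64(102)), (318, np.int64(50), np.int64(69), np.int64(101)), (319, np.int64(54), np.int64(76), np.int64(110)), (320, np.int64(54), np.int64(76), np.int64(110)), (321, np.int64(57), np.int64(77), np.int64(111))]
[[ 0.492  -0.0159  0.107 ]
 [ 0.492  -0.0354  0.107 ]]
[(248, np.float64(198.0)), (249, np.float64(197.0)), (250, np.float64(198.0)), (251, np.float64(198.0)), (252, np.float64(198.0)), (253, np.float64(55.0)), (254, np.float64(13.0)), (255, np.float64(14.0)), (256, np.float64(12.0)), (257, np.float64(16.0)), (258, np.float64(16.0)), (259, np.float64(7.0)), (260, np.float64(16.0)), (261, np.float64(31.0)), (262, np.float64(62.0)), (263, np.float64(60.0)), (264, np.float64(60.0)), (265, np.float64(61.0)), (266, np.float64(65.0)), (267, np.float64(65.0)), (268, np.float64(65.0)), (269, np.float64(64.0))]
[[0.4887 0.0893 0.1265]
 [0.4887 0.0728 0.1265]] [[0.4931 0.0759 0.1   ]]
```

Both cameras put the band about 4.5 mm outside the mouth plane: mouth y at 0.080, band y at about 0.0755. That is inside the 8 mm tolerance. The tilt is about 0.05 rad and the tube is at rest, so I'm handing in.

```bash
python3 -c "
from h import *
print(r.close_job())"
```

```text
the job is handed in; nothing more can be done
None
```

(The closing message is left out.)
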